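# Move the culture dishes on by one station

## Task

Move the three large culture dishes on by one station, each flat inside the rim of its new seat: the warmed red one onto the lit counting stage, the counted amber one onto the blue cold block, the chilled green one onto the warming plate; a seat takes only one dish, so park on the grey mat. The small white control dish rides on whichever dish is being warmed: lift it off the red dish by itself before you move that one, and once the green dish is on the warming plate set it inside the rim of the green lid. Never carry dishes stacked, keep them upright, and leave the marker and the timer where they lie.

Things in the scene. Friction and masses are not known exactly. Their poses are not given: they have to be found in the camera images.
- red_dish: closed clear round culture dish, dark red agar with pale dots; 55 mm across its lid (52 mm across the lowest 5 mm), 15 mm high to the flat lid top, on which a raised stacking rim stands 2 mm higher (48 mm across inside); 35 g. Origin: centre of the underside, z up. At the start it stands on the warming plate and carries the small dish
- amber_dish: closed clear round culture dish, amber-yellow agar with cream dots; 55 mm across its lid (52 mm across the lowest 5 mm), 15 mm high to the flat lid top, on which a raised stacking rim stands 2 mm higher (48 mm across inside); 35 g. Origin: centre of the underside, z up. At the start it stands on the counting stage
- green_dish: closed clear round culture dish, plain green agar; 55 mm across its lid (52 mm across the lowest 5 mm), 15 mm high to the flat lid top, on which a raised stacking rim stands 2 mm higher (48 mm across inside); 35 g. Origin: centre of the underside, z up. At the start it stands on the cold block
- small_dish: closed clear round culture dish with white agar; 35 mm across its lid (32 mm across the lowest 5 mm), 12 mm high; 18 g. Origin: centre of the underside, z up. At the start it stands on the red dish's lid, inside the stacking rim, its underside 15 mm above the red dish's underside
- counting_stage: fixed flat white instrument 116 mm wide (its y), reaching 87 mm to -x and 58 mm to +x, with a dark display and three keys on its -x side. Origin: on the bench below the centre of the seat. The seat, a lit white disc with a fine grid inside a black rim, lies 30 mm above the origin; the rim is 3 mm high and 75 mm across inside
- warming_plate: fixed flat white instrument 116 mm wide (its y), reaching 87 mm to -x and 58 mm to +x, with a black ceramic top; knob (34 mm high, at (-67, +25) mm) and orange lamp on its -x side. Origin: on the bench below the centre of the seat. The seat, the black top inside a grey rim, lies 27 mm above the origin; the rim is 3 mm high and 75 mm across inside
- cold_block: fixed blue tub 116 mm wide (y) and 122 mm deep (x) with a bare aluminium block in its top. Origin: on the bench straight below the centre of the seat. The seat (the aluminium inside an aluminium rim) lies 24 mm above the origin; the rim is 3 mm high and 75 mm across inside
- bench_mat: fixed ribbed grey silicone mat, 95 mm (its x) by 190 mm (its y), 3 mm thick, empty at the start; a large and a small dish stand side by side on it, e.g. 45 mm to either side of its centre along y. Origin: centre of the underside
- marker: bystander: white marker pen with blue cap, 136 mm long, lying on the bench, not to be disturbed. Origin: centre of the underside
- bench_timer: bystander: small white timer with green, grey and red keys, 69 x 69 x 19 mm, on the bench, not to be disturbed. Origin: centre of the underside
Not all that is in view belongs to the job. What is shaped like the green_dish but purple is not meant. What is shaped like the small_dish but yellow is not meant.

How it is judged:
By the outcome, as a careful person would: the job done as asked, in the order asked, and still so for the second after the job is handed in, with the robot touching nothing.
It also fails if it takes over 136 s, if anything falls off the work surface, if the arm or the gripper's body presses on something with over 40 N, if the wrist force passes 120 N, or if a joint passes its speed limit or range.

## Robot

A 6-joint arm with a two-finger parallel gripper is mounted at the origin on a cart in front of the work surface, level with it; the furniture and walls round the work are solid. World frame = base frame: x ahead of the robot, y to its left, z up, the work surface at z = 0. Lengths are in m, angles in rad, forces in N, time in s.
With the tool pointing down it reaches from about 0.225 to 0.875 m from the base axis. Payload 3.4 kg.
Tool frame: the origin (TCP) lies on the centre line of the jaws, within the pads' length; the fingertips stand 22 mm ahead of it and the grasp point (between the pads) lies 3 mm ahead of it; z points along the fingers, y is the line along which they close (so a half turn about z gives the same grasp; the last joint's range is limited). The gripper opens to 85 mm and grips with 20 to 120 N. Pads are 22 mm wide; open, the fingers measure 114 mm over their backs; the gripper's body (76 mm by 85 mm) begins 54 mm behind the grasp point. The pads swing forward as they close: fully open they stand 13 mm farther back than shut.
Start: joints at [-1.327, 0.276, 1.505, -0, 1.361, -0.121], TCP at [0.205, -0.537, 0.253] pointing down, gripper open.
Joint ranges: [-2.89, 2.89], [-0.75, 2.08], [0.22, 2.7], [-1.18, 4.32], [0.11, 2.71], [-2.7, 2.7]. Speed limits (rad/s): [2.57, 2.57, 3.14, 3.14, 3.14, 3.14].

## Interface

Orientations are given as a unit quaternion [w, x, y, z].
In Python, from rig import readout, optics, ticket gives the robot as it stands. The module is installed in compiled form; this text tells all that it offers.
- The arm moves only by the shell command python3 -m handwheel 'ROWS' [OPENING] [FORCE]. ROWS is a JSON list that holds a single list of rows (three levels of brackets), with 1 to 5 rows, each of 4 numbers: dx, dy, dz in m, then a turn about the tool's z in rad; each row shifts and turns the commanded pose from where the row before left it, along the tool's axes as they then stand; what a row does not reach is not made up. A row lasts 1/12 s, in which the tool goes at most 0.0417 m and 0.125 rad, less where a joint would pass 70% of its speed; a pose out of reach is approached as far as the arm can. OPENING is the finger opening in m, set as the command begins (- or left out keeps the last). The fingers move at their own pace and stop on an object; FORCE is the grip in N (left out, the last holds). Time passes only in rows, so rows that do not move let the fingers close. It prints the time, the measured TCP pose, the force, the opening and the grip force at its end. Input that does not fit is refused with a message, and nothing moves.
- readout.get_state(): the state, without advancing time (a new reading comes with each control period).
- optics.get_image(name): name is "side" or "top"; returns a dict with "img" (420x560x3 uint8, red, green, blue), "camera_matrix" (3x3 intrinsics, pixels), "T" (4x4, takes a point from camera to world coordinates). Camera axes: x right, y down, z forward; pixel columns grow to the right and rows downward; lengths in m; the calibration is good to about 2 mm. A picture is of the moment at which its call begins. There is no depth.
- ticket.sign_off(): hands the job in; it is judged then, once.
The state is a dict: "clock": time; "qpos": joint angles; "qd": joint speeds; "effort": joint torques, N m; "position": TCP position; "ee_rot": TCP orientation; "contact_force": force on the tool from outside, world axes, zero at the start; "moment": the same for the moment, N m; "width": finger opening in m; "gripper_force": force on a finger pad.
Only numpy, scipy, OpenCV 4.12 (cv2) and the standard library are available. Lean on these libraries where they do the work, as an engineer would, in place of code of your own. Each camera call takes 0.05 s, during which the arm holds its last target. There are 200 camera calls.

## Working session

There is one attempt and no reset: what is moved stays moved. The work goes in short steps, Python scripts to look and compute and a shell command to move; the robot and the scene stay as the last step left them, time stands still between calls to the robot, and variables do not carry over. Pictures are saved under pics/ and viewed, at most 15 in all, crops included, and the job is handed in when it is done.

```bash
mkdir -p pics; cat > h.py <<'E'
import numpy as np, cv2
from rig import readout, optics
def grab(n,f):
    d=optics.get_image(n); cv2.imwrite(f'pics/{f}.png',d['img'][:,:,::-1]); np.savez(f'pics/{f}.npz',**d); return d
def px2w(f,u,v,z):
    d=np.load(f'pics/{f}.npz'); K=d['camera_matrix'];T=d['T']
    r=T[:3,:3]@np.linalg.inv(K)@[u,v,1]; o=T[:3,3]; return (o+r*(z-o[2])/r[2])
def w2px(f,p):
    d=np.load(f'pics/{f}.npz'); c=np.linalg.inv(d['T'])@[*p,1]; q=d['camera_matrix']@c[:3]; return q[:2]/q[2]
def crop(f,u0,v0,u1,v1,s,out):
    im=cv2.imread(f'pics/{f}.png')[v0:v1,u0:u1]; cv2.imwrite(f'pics/{out}.png',cv2.resize(im,None,fx=s,fy=s,interpolation=cv2.INTER_CUBIC))
E
python3 - <<'E'
from h import *
np.set_printoptions(precision=4,suppress=True)
for n in('top','side'):
    d=grab(n,n+'0'); print(d['camera_matrix'],d['T'])
s=readout.get_state(); print(s)
E
```

```text
[[472.9511   0.     282.3908]
 [  0.     472.9511 207.6829]
 [  0.       0.       1.    ]] [[-0.0022 -0.982   0.1891  0.2474]
 [-1.      0.0019 -0.0019  0.0227]
 [ 0.0015 -0.1891 -0.982   1.1834]
 [ 0.      0.      0.      1.    ]]
[[422.1661   0.     288.9395]
 [  0.     422.1661 208.4572]
 [  0.       0.       1.    ]] [[ 0.919  -0.1279  0.3729  0.0001]
 [-0.3935 -0.3544  0.8483 -1.0997]
 [ 0.0237 -0.9263 -0.3761  0.5288]
 [ 0.      0.      0.      1.    ]]
{'clock': 0.1, 'qpos': array([-1.327 ,  0.2766,  1.506 ,  0.    ,  1.3607, -0.121 ]), 'qd': array([ 0.0003, -0.0014, -0.0014,  0.0007, -0.0005, -0.0013]), 'effort': array([  0.0005, -41.7699, -24.6404,  -0.0002,   0.0057,   0.    ]), 'position': array([ 0.205 , -0.5367,  0.2525]), 'ee_rot': array([-0.0008,  0.9834,  0.1814, -0.    ]), 'contact_force': array([0.2004, 0.0546, 0.9692]), 'moment': array([-0.0721,  0.0093,  0.0108]), 'gripper_force': 0.0, 'width': 0.08548363707287965}
```

View pics/top0.png

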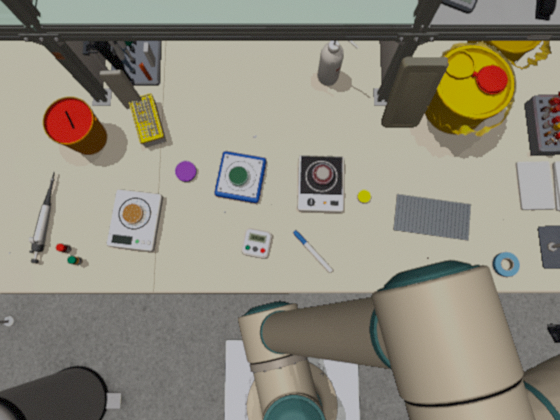

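View pics/side0.png

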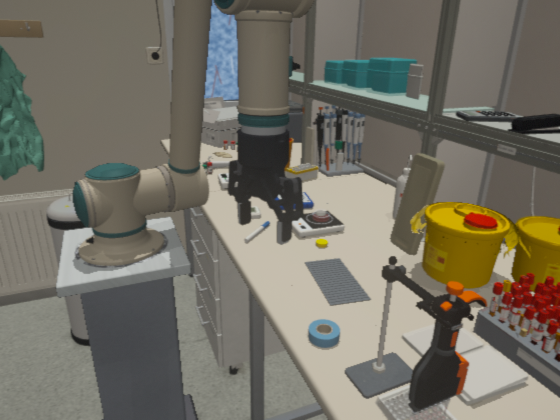

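Top view: the candidates for the green dish are (238,176) on the blue block and the purple decoy at (186,171). For the small dish they are (322,174), white on red on the black plate, and the yellow decoy at (364,197). Amber is at (133,213) on the lit stage, the mat at (432,217), the marker at (313,251) and the timer at (257,243). I choose by description and check this in one close crop.

```bash
python3 - <<'E'
from h import *
im=cv2.imread('pics/top0.png')
def t(u,v):
    c=cv2.resize(im[v:v+60,u:u+80],None,fx=5,fy=5,interpolation=cv2.INTER_CUBIC)
    for k in range(0,80,10): cv2.putText(c,str(u+k),(k*5,10),0,.35,(255,0,255),1); cv2.line(c,(k*5,12),(k*5,18),(255,0,255),1)
    for k in range(10,60,10): cv2.putText(c,str(v+k),(0,k*5),0,.35,(255,0,255),1); cv2.line(c,(25,k*5),(32,k*5),(255,0,255),1)
    return c
cv2.imwrite('pics/m0.png',np.vstack([np.hstack([t(95,185),t(200,147)]),np.hstack([t(282,150),t(392,188)])]))
print(w2px('side0',px2w('top0',322,174,.05)))
E
```

```text
[319.9890682  212.12179255]
```

View pics/m0.png

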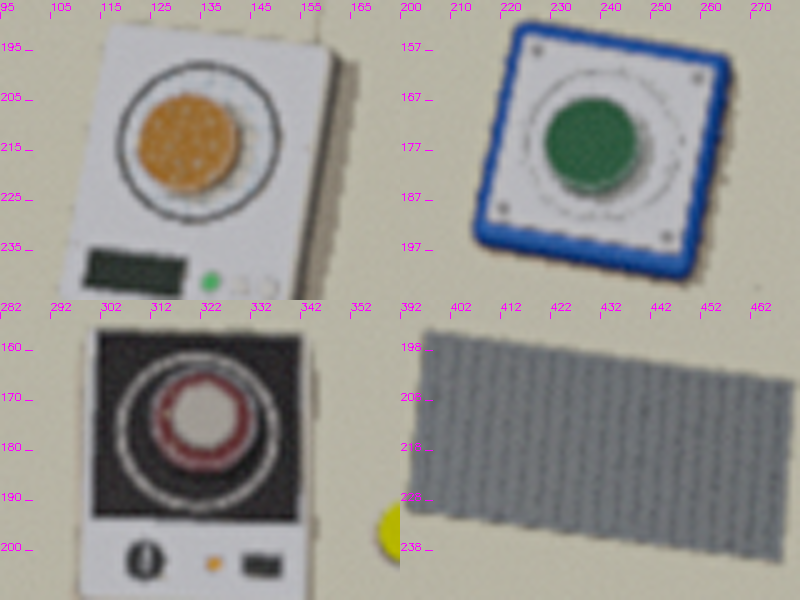

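Close crop, by tile: amber lid at (132.6,213.7) inside the stage rim, centred (134.8,213.5). Green lid at (238.2,175.7), cold rim (240.8,176). White small dish at (322.9,172.6) on the red lid (322.6,173.5), warm rim (321.5,176.2). Mat centre is (432.4,217.2). The choices are confirmed.

```bash
cat >> h.py <<'E'
from scipy.spatial.transform import Rotation as Ro
def go(p,yaw=None):
    """shift in tool axes from the present pose to world TCP p; yaw = world angle of closing line (rad, mod pi)"""
    s=readout.get_state(); q=s['ee_rot']; R=Ro.from_quat([*q[1:],q[0]]).as_matrix()
    d=R.T@(np.array(p)-s['position']); a=np.arctan2(R[1,1],R[0,1]); t=0
    if yaw is not None: t=-((yaw-a+np.pi/2)%np.pi-np.pi/2)
    print('pos',s['position'].round(4),'close-dir',round(a,3),'tilt',R[:,2].round(3),'j6',s['qpos'][5].round(2),'w',round(s['width'],4),'F',s['contact_force'].round(1),'t',round(s['clock'],1))
    print('tool shift',d.round(4),'turn',round(t,3)); return d,t
E
python3 - <<'E'
from h import *
np.set_printoptions(precision=4,suppress=True)
for n,u,v,z in [('stage rim',134.8,213.5,.033),('amber',132.6,213.7,.046),('cold rim',240.8,176,.027),('green',238.2,175.7,.040),('warm rim',321.5,176.2,.030),('red',322.6,173.5,.043),('small',322.9,172.6,.054),('mat',432.4,217.2,.003),('yellow',364,197,.012),('purple',186,171,.015),('timer',257,243,.019),('mark',297,234,.01),('mark',330,269,.01),('knob',311,202,.034),('panelfoot',388,125,0),('paneltop',420,62,.3),
 ('matc',397,194,.003),('matc',470.6,204,.003),('matc',468.4,240.4,.003),('matc',393.4,230.4,.003)]:
    print(n,px2w('top0',u,v,z))
s=readout.get_state();q=s['ee_rot'];R=Ro.from_quat([*q[1:],q[0]]).as_matrix();print(R)
for a in(0,.009,.022,.035):
    print(a,[w2px('side0',s['position']+R@[0,e*.05,a]).round(1) for e in(1,-1)])
crop('side0',215,150,320,255,5,'tips')
E
```

```text
stage rim [0.4549 0.3851 0.033 ]
amber [0.4521 0.3864 0.046 ]
cold rim [0.5516 0.1252 0.027 ]
green [0.5489 0.1306 0.04  ]
warm rim [ 0.5499 -0.0781  0.03  ]
red [ 0.5534 -0.0798  0.043 ]
small [ 0.5528 -0.0796  0.054 ]
mat [ 0.4493 -0.3595  0.003 ]
yellow [ 0.5001 -0.1864  0.012 ]
purple [0.5682 0.2664 0.015 ]
timer [0.3828 0.0835 0.019 ]
mark [ 0.4062 -0.0159  0.01  ]
mark [ 0.3191 -0.0965  0.01  ]
knob [ 0.4829 -0.0505  0.034 ]
panelfoot [ 0.6968 -0.2586  0.    ]
paneltop [ 0.717 -0.258  0.3  ]
matc [ 0.5097 -0.2726  0.003 ]
matc [ 0.4833 -0.4589  0.003 ]
matc [ 0.3901 -0.4462  0.003 ]
matc [ 0.4158 -0.2591  0.003 ]
[[ 0.9342  0.3568 -0.0004]
 [ 0.3568 -0.9342  0.0016]
 [ 0.0002 -0.0017 -1.    ]]
0 [array([285.6, 238.5]), array([243.4, 218.1])]
0.009 [array([285.4, 244. ]), array([243.5, 223.1])]
0.022 [array([285.3, 251.7]), array([243.6, 230.3])]
0.035 [array([285.1, 259.3]), array([243.7, 237.4])]
```

View pics/tips.png

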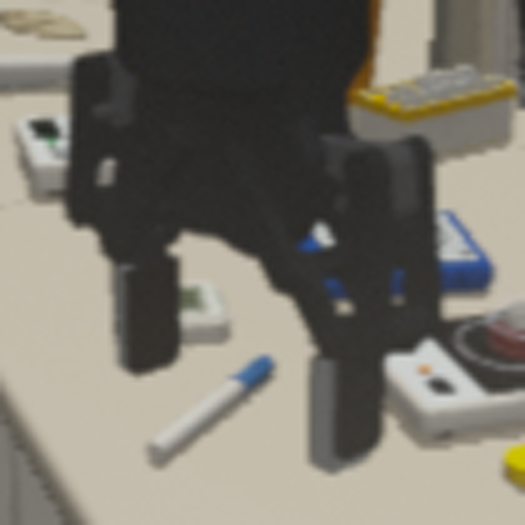

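The tips in the crop are at about (244,224) and (283,243), so they stand 9 mm ahead of the TCP when open. That means the quoted 22 mm is for shut: about 18 mm at 55 mm opening and 21 mm at 35 mm. The measured knob and mat also agree with the description.

```bash
python3 -c "
from h import *
go([.553,-.080,.16],np.pi/2)"
```

```text
pos [ 0.205  -0.5367  0.2525] close-dir -1.206 tilt [-0.     0.002 -1.   ] j6 -0.12 w 0.0855 F [0.2 0.1 1. ] t 0.1
tool shift [ 0.488  -0.3024  0.0931] turn 0.365
```

```bash
python3 -m handwheel '[[[0, 0, 0, 0.122], [0, 0, 0, 0.122], [0, 0, 0, 0.121]]]' 0.06
for i in 1 2 3; do :; done
python3 -m handwheel '[[[0.0232, -0.0305, 0.006, 0], [0.0232, -0.0305, 0.006, 0], [0.0232, -0.0305, 0.006, 0], [0.0232, -0.0305, 0.006, 0], [0.0232, -0.0305, 0.006, 0]]]'
python3 -m handwheel '[[[0.0232, -0.0305, 0.006, 0], [0.0232, -0.0305, 0.006, 0], [0.0232, -0.0305, 0.006, 0], [0.0232, -0.0305, 0.006, 0], [0.0232, -0.0305, 0.006, 0]]]'
python3 -m handwheel '[[[0.0232, -0.0305, 0.006, 0], [0.0232, -0.0305, 0.006, 0], [0.0232, -0.0305, 0.006, 0], [0.0232, -0.0305, 0.006, 0], [0.0232, -0.0305, 0.006, 0]]]'
python3 -m handwheel '[[[0, 0, 0, 0], [0, 0, 0, 0], [0, 0, 0, 0]]]'
python3 -c "
from h import *
go([.553,-.080,.068],np.pi/2)"
```

```text
clock: 0.35
position: [0.2051, -0.5369, 0.2527]
ee_rot: [-0.001, 1.0, -0.003, -0.0]
contact_force: [-0.2, -0.5, -0.5]
width: 0.06
gripper_force: 0.0
clock: 0.77
position: [0.3217, -0.383, 0.2226]
ee_rot: [-0.0, 1.0, -0.001, -0.0]
contact_force: [0.7, 0.1, 0.8]
width: 0.06
gripper_force: 0.0
clock: 1.18
position: [0.4378, -0.2304, 0.1928]
ee_rot: [-0.0, 1.0, -0.0, -0.0]
contact_force: [0.3, -0.0, 0.4]
width: 0.06
gripper_force: 0.0
clock: 1.6
position: [0.5538, -0.0779, 0.1627]
ee_rot: [0.0, 1.0, 0.0, -0.0]
contact_force: [0.1, -0.8, 0.0]
width: 0.0599
gripper_force: 0.0
clock: 1.85
position: [0.5526, -0.0798, 0.1628]
ee_rot: [0.0, 1.0, 0.0, -0.001]
contact_force: [-0.8, 0.3, -0.4]
width: 0.0597
gripper_force: 0.0
pos [ 0.5526 -0.0798  0.1628] close-dir -1.57 tilt [-0.002 -0.    -1.   ] j6 1.3 w 0.0597 F [-0.8  0.3 -0.4] t 1.9
tool shift [0.0005 0.0002 0.0948] turn 0.001
```

```bash
python3 -m handwheel '[[[0, 0, 0.03, 0], [0, 0, 0.025, 0], [0, 0, 0.02, 0], [0, 0, 0.012, 0], [0, 0, 0.007, 0]]]' | grep -E 'pos|contact'
python3 -m handwheel '[[[0, 0, 0, 0], [0, 0, 0, 0]]]' | grep -E 'pos|contact'
python3 -c "
from h import *
grab('side','s1'); crop('s1',255,140,385,240,6,'s1c')"
```

```text
position: [0.5512, -0.0811, 0.0678]
contact_force: [0.1, -0.0, -0.5]
position: [0.5531, -0.0808, 0.0697]
contact_force: [0.4, -0.2, -0.4]
```

View pics/s1c.png

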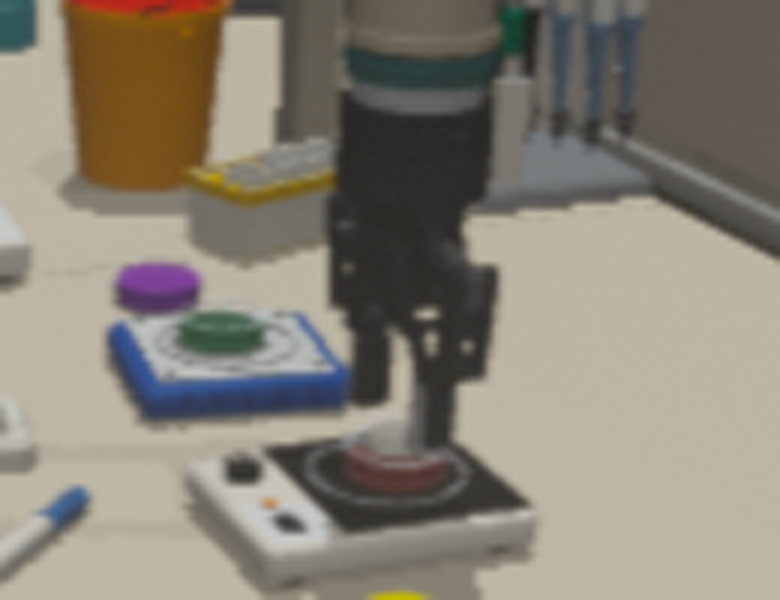

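The side crop shows the fingers straddling the small dish: tips at crop (437,450) and (370,402), which is about (328,215) and (317,207) in full pixels, with the dish between them. They are clear of the red rim. I close.

```bash
python3 -m handwheel '[[[0, 0, 0.001, 0], [0, 0, 0, 0], [0, 0, 0, 0], [0, 0, 0, 0], [0, 0, 0, 0]]]' 0.02 25
python3 -m handwheel '[[[0, 0, 0, 0], [0, 0, 0, 0], [0, 0, -0.004, 0], [0, 0, -0.006, 0], [0, 0, -0.01, 0]]]'
python3 -m handwheel '[[[0, 0, -0.02, 0], [0, 0, -0.02, 0], [0, 0, -0.02, 0], [0, 0, -0.01, 0], [0, 0, 0, 0]]]'
python3 -c "
from h import *
go([.443,-.407,.15],np.pi/2)
grab('side','s2'); crop('s2',255,140,385,240,6,'s2c')"
```

```text
clock: 2.9
position: [0.5538, -0.0801, 0.0694]
ee_rot: [0.001, 1.0, 0.0, 0.001]
contact_force: [-0.6, -0.5, 6.3]
width: 0.0332
gripper_force: 24.7
clock: 3.32
position: [0.5525, -0.0794, 0.0881]
ee_rot: [-0.0, 1.0, -0.0, -0.001]
contact_force: [-0.3, 1.0, -0.4]
width: 0.0335
gripper_force: 24.9
clock: 3.73
position: [0.555, -0.0801, 0.1613]
ee_rot: [0.001, 1.0, -0.0, 0.003]
contact_force: [0.3, -0.5, -0.8]
width: 0.0336
gripper_force: 24.9
pos [ 0.555  -0.0801  0.1613] close-dir -1.571 tilt [ 0.006 -0.002 -1.   ] j6 1.3 w 0.0336 F [ 0.3 -0.5 -0.8] t 3.7
tool shift [-0.112   0.3269  0.0112] turn -0.0
```

View pics/s2c.png

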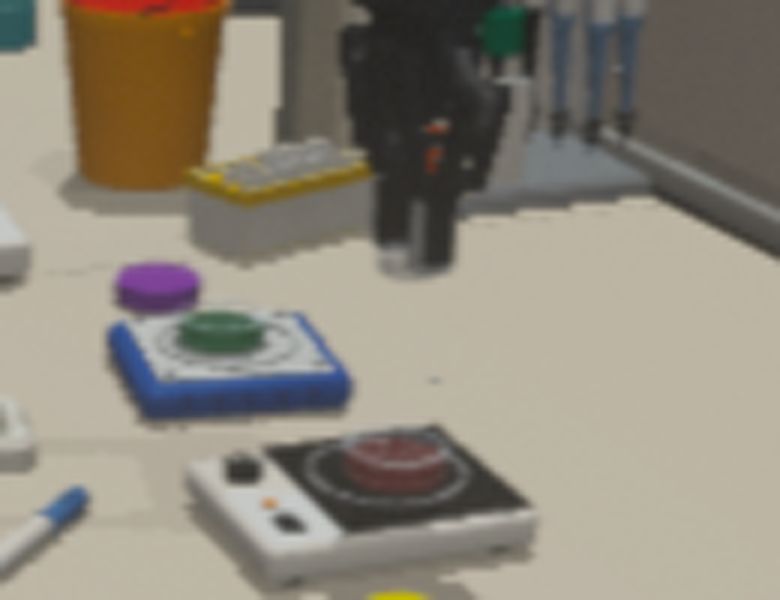

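The small dish is held between the fingertips at about (415,272) in the crop. The red dish stayed in its seat at (397,462). Now to the mat's far (−y) spot.

```bash
python3 -m handwheel '[[[-0.0112, 0.0327, 0, 0], [-0.0112, 0.0327, 0, 0], [-0.0112, 0.0327, 0, 0], [-0.0112, 0.0327, 0, 0], [-0.0112, 0.0327, 0, 0]]]'|grep pos
python3 -m handwheel '[[[-0.0112, 0.0327, 0, 0], [-0.0112, 0.0327, 0, 0], [-0.0112, 0.0327, 0, 0], [-0.0112, 0.0327, 0, 0], [-0.0112, 0.0327, 0, 0]]]'|grep pos
python3 -m handwheel '[[[0, 0, 0.03, 0], [0, 0, 0.03, 0], [0, 0, 0.025, 0], [0, 0, 0.015, 0], [0, 0, 0.01, 0]]]'|grep pos
python3 -m handwheel '[[[0, 0, 0.005, 0], [0, 0, 0, 0], [0, 0, 0, 0]]]'|grep -E 'pos|cont|wid'
python3 -c "
from h import *
go([.443,-.407,.030],np.pi/2)
grab('side','s3'); crop('s3',290,220,420,320,6,'s3c')"
```

```text
position: [0.4957, -0.2439, 0.1567]
position: [0.4397, -0.4075, 0.1566]
position: [0.4393, -0.4049, 0.0445]
position: [0.4415, -0.4069, 0.0435]
contact_force: [0.2, -0.0, 0.3]
width: 0.0332
pos [ 0.4415 -0.4069  0.0435] close-dir -1.571 tilt [ 0. -0. -1.] j6 0.71 w 0.0332 F [ 0.2 -0.   0.3] t 5.3
tool shift [0.0015 0.0001 0.0135] turn -0.0
```

View pics/s3c.png

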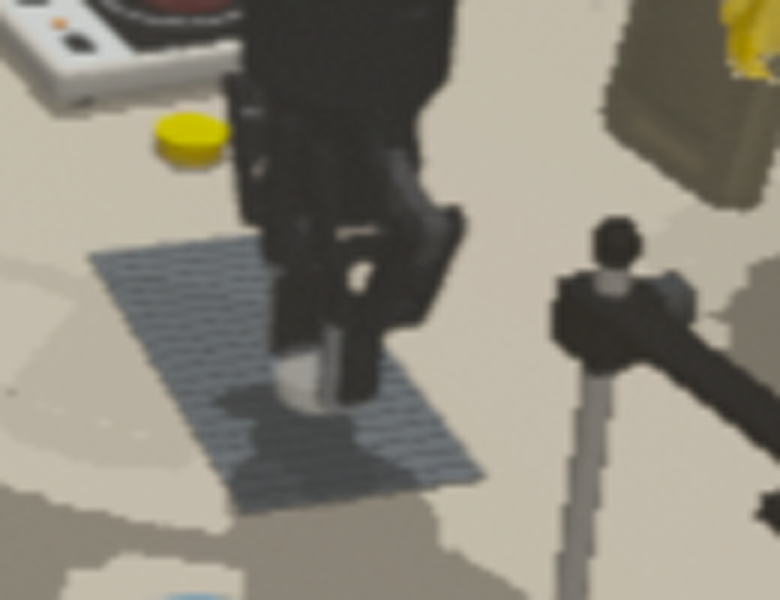

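```bash
python3 -m handwheel '[[[0, 0, 0.006, 0], [0, 0, 0.004, 0], [0, 0, 0.002, 0], [0, 0, 0, 0], [0, 0, 0, 0]]]'|grep -E 'pos|cont|wid'
python3 -m handwheel '[[[0, 0, 0.001, 0], [0, 0, 0.001, 0], [0, 0, 0, 0]]]'|grep -E 'pos|cont|wid'
```

```text
position: [0.4411, -0.4067, 0.0313]
contact_force: [0.1, 0.5, 0.1]
width: 0.0332
position: [0.4414, -0.407, 0.0304]
contact_force: [-1.3, 0.7, 5.6]
width: 0.0336
```

```bash
python3 -m handwheel '[[[0, 0, 0, 0], [0, 0, 0, 0], [0, 0, 0, 0], [0, 0, 0, 0]]]' 0.055|grep -E 'wid'
python3 -m handwheel '[[[0, 0, -0.01, 0], [0, 0, -0.03, 0], [0, 0, -0.03, 0], [0, 0, -0.03, 0], [0, 0, -0.01, 0]]]'|grep -E 'pos'
python3 -m handwheel '[[[0.0112, -0.0327, 0, 0], [0.0112, -0.0327, 0, 0], [0.0112, -0.0327, 0, 0], [0.0112, -0.0327, 0, 0], [0.0112, -0.0327, 0, 0]]]' 0.075|grep pos
python3 -m handwheel '[[[0.0112, -0.0327, 0, 0], [0.0112, -0.0327, 0, 0], [0.0112, -0.0327, 0, 0], [0.0112, -0.0327, 0, 0], [0.0112, -0.0327, 0, 0]]]'|grep pos
python3 -m handwheel '[[[0, 0, 0, 0], [0, 0, 0, 0]]]'|grep pos
python3 -c "
from h import *
go([.5532,-.080,.051],np.pi/2)
d=grab('top','t1')
im=cv2.resize(d['img'][180:260,380:480,::-1],None,fx=6,fy=6,interpolation=cv2.INTER_CUBIC); cv2.imwrite('pics/t1c.png',im)"
```

```text
width: 0.0552
position: [0.4429, -0.4087, 0.1446]
position: [0.4972, -0.2417, 0.1394]
position: [0.5533, -0.078, 0.1393]
position: [0.5533, -0.078, 0.1392]
pos [ 0.5533 -0.078   0.1392] close-dir -1.567 tilt [-0. -0. -1.] j6 1.3 w 0.075 F [-0.2  0.1 -0.1] t 7.8
tool shift [-0.0001  0.002   0.0882] turn 0.004
```

View pics/t1c.png

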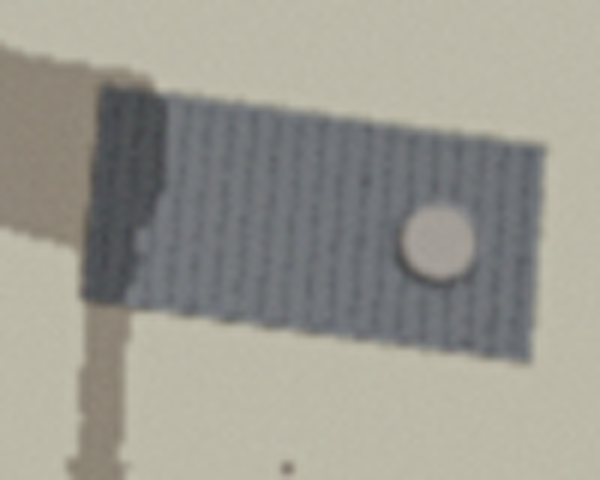

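The small dish stands flat on the mat at crop (439,242), which is full pixel (453.2,220.3). Red next.

```bash
python3 -m handwheel '[[[0, 0.002, 0.03, 0], [0, 0, 0.025, 0], [0, 0, 0.02, 0], [0, 0, 0.008, 0], [0, 0, 0.005, 0]]]'|grep -E 'pos|cont'
python3 -m handwheel '[[[0, 0, 0, 0], [0, 0, 0, 0], [0, 0, 0, 0]]]'|grep -E 'pos|cont'
python3 -m handwheel '[[[0, 0, 0, 0], [0, 0, 0, 0], [0, 0, 0, 0], [0, 0, 0, 0], [0, 0, 0, 0]]]' 0.04 25|grep -E 'pos|cont|wid|grip'
python3 -m handwheel '[[[0, 0, 0, 0], [0, 0, 0, 0], [0, 0, -0.002, 0], [0, 0, -0.004, 0], [0, 0, -0.006, 0]]]'|grep -E 'pos|cont|wid|grip'
python3 -c "
from h import *
print(px2w('t1',453.2,220.3,.015))
go([.5532,-.080,.15],np.pi/2)
"
```

```text
position: [0.5521, -0.0829, 0.05]
contact_force: [0.5, -1.3, 0.1]
position: [0.5542, -0.0824, 0.0525]
contact_force: [-0.0, -0.2, 1.4]
position: [0.5539, -0.082, 0.0525]
contact_force: [-0.7, 0.3, 5.2]
width: 0.0539
gripper_force: 25.8
position: [0.5527, -0.0815, 0.0631]
contact_force: [1.6, 0.2, -0.8]
width: 0.0534
gripper_force: 26.3
[ 0.43931401 -0.40719097  0.015     ]
pos [ 0.5527 -0.0815  0.0631] close-dir -1.571 tilt [-0.001  0.    -1.   ] j6 1.3 w 0.0534 F [ 1.6  0.2 -0.8] t 9.3
tool shift [ 0.0004 -0.0016 -0.0869] turn -0.0
```

```bash
python3 -m handwheel '[[[0, 0, -0.015, 0], [0, 0, -0.025, 0], [0, 0, -0.025, 0], [0, 0, -0.02, 0], [0, 0, 0, 0]]]'|grep -E 'pos|wid'
python3 -m handwheel '[[[-0.0139, 0.0334, 0, 0], [-0.0139, 0.0334, 0, 0], [-0.0139, 0.0334, 0, 0], [-0.0139, 0.0334, 0, 0]]]'|grep pos
python3 -m handwheel '[[[-0.0139, 0.0334, 0, 0], [-0.0139, 0.0334, 0, 0], [-0.0139, 0.0334, 0, 0], [0, 0, 0, 0], [0, 0, 0, 0]]]'|grep pos
python3 -m handwheel '[[[0, 0, 0.03, 0], [0, 0, 0.03, 0], [0, 0, 0.025, 0], [0, 0, 0.015, 0], [0, 0, 0.006, 0]]]'|grep -E 'pos'
python3 -m handwheel '[[[0, 0, 0, 0], [0, 0, 0, 0], [0, 0, 0, 0]]]'|grep -E 'pos|wid'
python3 -c "
from h import *
go([.4556,-.315,.0285],np.pi/2)
grab('side','s4'); crop('s4',280,200,410,300,6,'s4c')
"
```

```text
position: [0.556, -0.0824, 0.153]
width: 0.0536
position: [0.4965, -0.2161, 0.1478]
position: [0.4548, -0.3169, 0.1476]
position: [0.4546, -0.3125, 0.0394]
position: [0.4569, -0.3157, 0.0434]
width: 0.0535
pos [ 0.4569 -0.3157  0.0434] close-dir -1.57 tilt [ 0.002 -0.002 -1.   ] j6 0.84 w 0.0535 F [ 0.4  0.2 -0.8] t 11.1
tool shift [-0.0013 -0.0007  0.0149] turn 0.001
```

View pics/s4c.png

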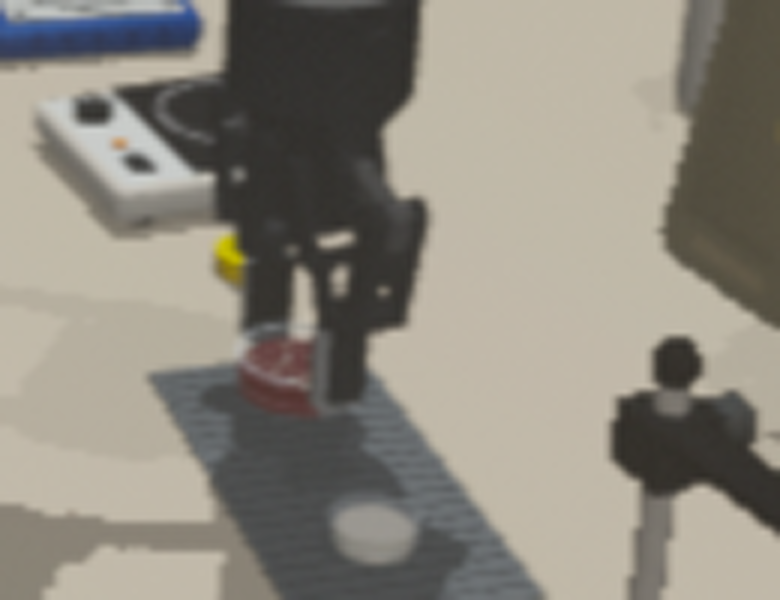

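The red dish is held level at crop (290,370), above the near half of the mat. The small dish is untouched at (372,530). I lower it and release.

```bash
python3 -m handwheel '[[[0, 0, 0.006, 0], [0, 0, 0.004, 0], [0, 0, 0.0025, 0], [0, 0, 0, 0], [0, 0, 0, 0]]]'|grep -E 'pos|cont'
python3 -m handwheel '[[[0, 0, 0.001, 0], [0, 0, 0.001, 0], [0, 0, 0, 0], [0, 0, 0, 0]]]'|grep -E 'pos|cont|wid'
```

```text
position: [0.4557, -0.3155, 0.0295]
contact_force: [-0.7, -0.5, -0.5]
position: [0.456, -0.3157, 0.0285]
contact_force: [-1.8, 1.2, 6.1]
width: 0.0537
```

```bash
python3 -m handwheel '[[[0, 0, 0, 0], [0, 0, 0, 0], [0, 0, 0, 0], [0, 0, 0, 0]]]' 0.075|grep -E 'wid'
python3 -m handwheel '[[[0, 0, -0.01, 0], [0, 0, -0.03, 0], [0, 0, -0.03, 0], [0, 0, -0.03, 0], [0, 0, -0.01, 0]]]'|grep -E 'pos'
python3 -m handwheel '[[[0.00775, -0.0372, 0, 0], [0.00775, -0.0372, 0, 0], [0.00775, -0.0372, 0, 0], [0.00775, -0.0372, 0, 0]]]'|grep pos
python3 -m handwheel '[[[0.00775, -0.0372, 0, 0], [0.00775, -0.0372, 0, 0], [0.00775, -0.0372, 0, 0], [0.00775, -0.0372, 0, 0]]]'|grep pos
python3 -m handwheel '[[[0.00775, -0.0372, 0, 0], [0.00775, -0.0372, 0, 0], [0.00775, -0.0372, 0, 0], [0.00775, -0.0372, 0, 0]]]'|grep pos
python3 -m handwheel '[[[0, 0, 0, 0], [0, 0, 0, 0]]]'|grep pos
python3 -c "
from h import *
go([.5489,.1306,.0495],np.pi/2)"
```

```text
width: 0.0748
position: [0.4578, -0.3172, 0.1428]
position: [0.4867, -0.1654, 0.1381]
position: [0.5177, -0.0161, 0.138]
position: [0.5487, 0.1328, 0.1379]
position: [0.5488, 0.1327, 0.1376]
pos [0.5488 0.1327 0.1376] close-dir -1.567 tilt [-0. -0. -1.] j6 1.68 w 0.075 F [-0.5 -1.   0.2] t 13.8
tool shift [0.0001 0.0021 0.0881] turn 0.004
```

```bash
python3 -m handwheel '[[[0, 0.002, 0.03, 0], [0, 0, 0.025, 0], [0, 0, 0.02, 0], [0, 0, 0.008, 0], [0, 0, 0.004, 0]]]'|grep -E 'pos|cont'
python3 -m handwheel '[[[0, 0, 0, 0], [0, 0, 0, 0], [0, 0, 0, 0]]]'|grep -E 'pos|cont'
python3 -m handwheel '[[[0, 0, 0, 0], [0, 0, 0, 0], [0, 0, 0, 0], [0, 0, 0, 0], [0, 0, 0, 0]]]' 0.04 25|grep -E 'pos|cont|wid|grip'
python3 -m handwheel '[[[0, 0, 0, 0], [0, 0, 0, 0], [0, 0, -0.002, 0], [0, 0, -0.004, 0], [0, 0, -0.006, 0]]]'|grep -E 'pos|cont|wid|grip'
python3 -m handwheel '[[[0, 0, -0.015, 0], [0, 0, -0.025, 0], [0, 0, -0.025, 0], [0, 0, -0.02, 0], [0, 0, 0, 0]]]'|grep -E 'pos|wid'
python3 -m handwheel '[[[0, 0, 0, 0], [0, 0, 0, 0]]]'|grep -E 'pos|wid'
python3 -c "
from h import *
go([.55,-.078,.0525],np.pi/2)
d=grab('top','t2');e=grab('side','s5')
f=lambda a:cv2.resize(a,None,fx=5,fy=5,interpolation=cv2.INTER_CUBIC)
cv2.imwrite('pics/c5.png',np.vstack([f(d['img'][200:240,385:485,::-1]),f(e['img'][130:205,240:340,::-1])]))"
```

```text
position: [0.5477, 0.1274, 0.0494]
contact_force: [-0.5, 0.5, 0.7]
position: [0.55, 0.1286, 0.0521]
contact_force: [0.5, -0.4, -0.1]
position: [0.5497, 0.1289, 0.0522]
contact_force: [-1.3, -0.9, 5.7]
width: 0.0535
gripper_force: 25.4
position: [0.5485, 0.1288, 0.0628]
contact_force: [0.1, 0.6, -0.8]
width: 0.0533
gripper_force: 26.3
position: [0.5519, 0.1292, 0.1526]
width: 0.0532
position: [0.5482, 0.1288, 0.1472]
width: 0.0535
pos [0.5482 0.1288 0.1472] close-dir -1.571 tilt [-0.001 -0.    -1.   ] j6 1.68 w 0.0535 F [ 0.5 -0.5 -0.2] t 15.9
tool shift [0.0019 0.2068 0.0947] turn -0.0
```

View pics/c5.png

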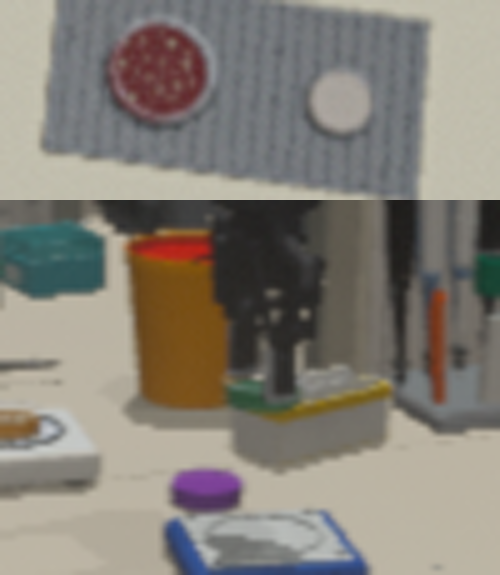

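Red stands on the mat at full pixel (417.2,214.4), with the small dish beside it. Green is held level, and the cold block is empty.

```bash
python3 -m handwheel '[[[0.0003, 0.0345, 0, 0], [0.0003, 0.0345, 0, 0], [0.0003, 0.0345, 0, 0]]]'|grep pos
python3 -m handwheel '[[[0.0003, 0.0345, 0, 0], [0.0003, 0.0345, 0, 0], [0.0003, 0.0345, 0, 0], [0, 0, 0, 0], [0, 0, 0, 0]]]'|grep pos
python3 -m handwheel '[[[0, 0, 0.03, 0], [0, 0, 0.025, 0], [0, 0, 0.015, 0], [0, 0, 0.01, 0], [0, 0, 0, 0]]]'|grep -E 'pos'
python3 -m handwheel '[[[0, 0, 0, 0], [0, 0, 0, 0], [0, 0, 0, 0]]]'|grep -E 'pos|wid'
python3 -c "
from h import *
print(px2w('t2',417.2,214.4,.019))
go([.55,-.078,.0552],np.pi/2)"
```

```text
position: [0.5489, 0.0248, 0.1464]
position: [0.5501, -0.0798, 0.1465]
position: [0.5488, -0.0765, 0.0652]
position: [0.5517, -0.0781, 0.0689]
width: 0.0536
[ 0.45378493 -0.31667284  0.019     ]
pos [ 0.5517 -0.0781  0.0689] close-dir -1.571 tilt [ 0.002 -0.001 -1.   ] j6 1.31 w 0.0536 F [ 0.4 -0.1 -0.3] t 17.4
tool shift [-0.0017 -0.0001  0.0137] turn 0.0
```

```bash
python3 -m handwheel '[[[-0.001, 0, 0.006, 0], [0, 0, 0.004, 0], [0, 0, 0.002, 0], [0, 0, 0, 0], [0, 0, 0, 0]]]'|grep -E 'pos|cont'
python3 -m handwheel '[[[0, 0, 0.001, 0], [0, 0, 0.001, 0], [0, 0, 0, 0], [0, 0, 0, 0]]]'|grep -E 'pos|cont|wid'
```

```text
position: [0.5496, -0.0782, 0.0557]
contact_force: [-0.0, 0.0, 0.6]
position: [0.5499, -0.0783, 0.0552]
contact_force: [-1.8, 0.5, 9.0]
width: 0.0533
```

```bash
python3 -m handwheel '[[[0, 0, 0, 0], [0, 0, 0, 0], [0, 0, 0, 0], [0, 0, 0, 0]]]' 0.075|grep -E 'wid|cont'
python3 -m handwheel '[[[0, 0, -0.01, 0], [0, 0, -0.02, 0], [0, 0, -0.03, 0], [0, 0, -0.025, 0], [0, 0, -0.01, 0]]]'|grep -E 'pos'
python3 -m handwheel '[[[-0.0075, -0.0357, 0, 0], [-0.0075, -0.0357, 0, 0], [-0.0075, -0.0357, 0, 0], [-0.0075, -0.0357, 0, 0]]]'|grep pos
python3 -m handwheel '[[[-0.0075, -0.0357, 0, 0], [-0.0075, -0.0357, 0, 0], [-0.0075, -0.0357, 0, 0], [-0.0075, -0.0357, 0, 0]]]'|grep pos
python3 -m handwheel '[[[-0.0075, -0.0357, 0, 0], [-0.0075, -0.0357, 0, 0], [-0.0075, -0.0357, 0, 0], [-0.0075, -0.0357, 0, 0], [-0.0075, -0.0357, 0, 0]]]'|grep pos
python3 -m handwheel '[[[0, 0, 0, 0], [0, 0, 0, 0]]]'|grep pos
python3 -c "
from h import *
go([.4525,.3864,.0565],np.pi/2)
d=grab('top','t3')
cv2.imwrite('pics/c6.png',cv2.resize(d['img'][140:220,280:400,::-1],None,fx=6,fy=6,interpolation=cv2.INTER_CUBIC))"
```

```text
contact_force: [-0.8, -0.9, -0.7]
width: 0.0751
position: [0.5517, -0.0787, 0.1528]
position: [0.519, 0.0658, 0.1487]
position: [0.4888, 0.209, 0.1487]
position: [0.4513, 0.3875, 0.1485]
position: [0.4514, 0.3875, 0.1482]
pos [0.4514 0.3875 0.1482] close-dir -1.567 tilt [-0.001 -0.001 -1.   ] j6 2.16 w 0.0749 F [ 0.1  0.4 -1.3] t 20.1
tool shift [0.0012 0.001  0.0917] turn 0.003
```

View pics/c6.png

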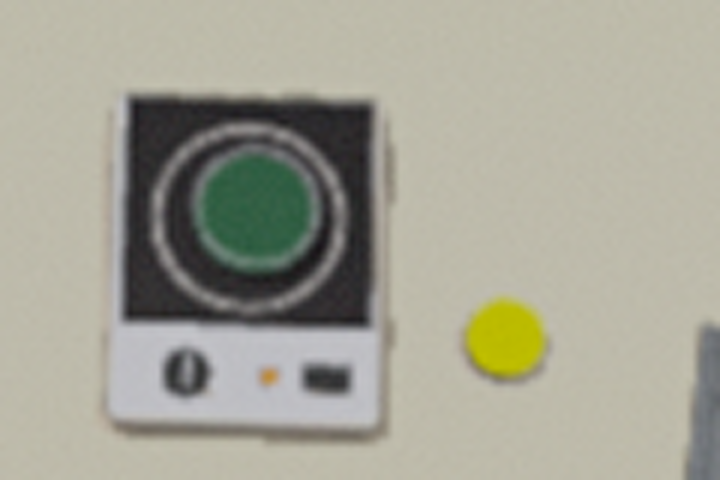

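Green sits inside the warming rim: its lid is at crop (258,210), full pixel (323.0,175.0), and the rim centre is at (250,217). Amber next.

```bash
python3 -m handwheel '[[[0.001, 0.001, 0.03, 0], [0, 0, 0.025, 0], [0, 0, 0.02, 0], [0, 0, 0.010, 0], [0, 0, 0.004, 0]]]'|grep -E 'pos|cont'
python3 -m handwheel '[[[0, 0, 0, 0], [0, 0, 0, 0], [0, 0, 0, 0]]]'|grep -E 'pos|cont'
python3 -m handwheel '[[[0, 0, 0, 0], [0, 0, 0, 0], [0, 0, 0, 0], [0, 0, 0, 0], [0, 0, 0, 0]]]' 0.04 25|grep -E 'pos|cont|wid|grip'
python3 -c "
from h import *
print(px2w('t3',323,175,.043))"
```

```text
position: [0.4527, 0.3828, 0.0579]
contact_force: [0.8, -0.4, 0.9]
position: [0.4544, 0.3852, 0.0611]
contact_force: [0.2, 0.3, -0.1]
position: [0.4555, 0.3883, 0.064]
contact_force: [-1.8, 4.9, 14.2]
width: 0.0491
gripper_force: 32.6
[ 0.54957083 -0.08070555  0.043     ]
```

The width of 49 mm and the lift to z=0.064 show the pads caught only the lid's stacking rim, because the tool was about 4 mm too high. I open, go lower and regrasp.

```bash
python3 -m handwheel '[[[0, 0, 0, 0], [0, 0, 0, 0], [0, 0, 0, 0], [0, 0, 0, 0]]]' 0.075|grep -E 'pos|cont|wid'
python3 -m handwheel '[[[0, 0, 0.003, 0], [0, 0, 0.002, 0], [0, 0, 0, 0], [0, 0, 0, 0]]]'|grep -E 'pos|cont|wid'
python3 -c "
from h import *
d=grab('side','s6')
crop('s6',190,120,290,195,6,'s6c')
go([.4525,.3864,.0555],np.pi/2)"
```

```text
position: [0.4531, 0.3847, 0.0596]
contact_force: [0.1, -0.1, 1.0]
width: 0.0751
position: [0.4531, 0.3847, 0.0542]
contact_force: [-0.1, 0.5, -0.4]
width: 0.075
pos [0.4533 0.3848 0.0544] close-dir -1.571 tilt [-0. -0. -1.] j6 2.16 w 0.0752 F [ 0.8 -0.1 -0.5] t 22.0
tool shift [-0.0008 -0.0016 -0.0011] turn -0.0
```

View pics/s6c.png

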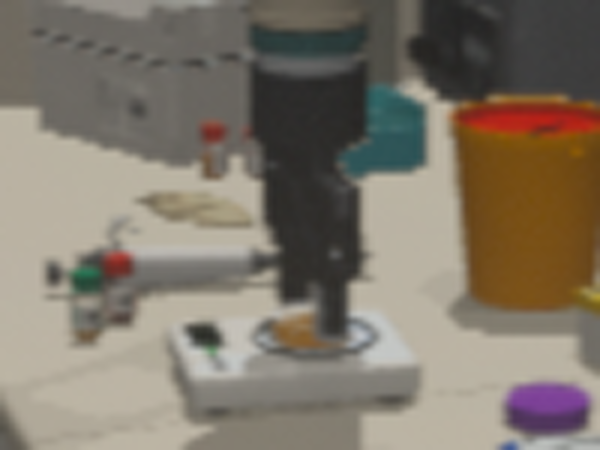

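Amber still lies in the stage seat at crop (303,330), with the fingers on either side (295,300) and (332,335). I close.

```bash
python3 -m handwheel '[[[-0.001, 0, -0.0005, 0], [0, 0, 0, 0], [0, 0, 0, 0], [0, 0, 0, 0], [0, 0, 0, 0]]]' 0.04 25|grep -E 'pos|cont|wid|grip'
python3 -m handwheel '[[[0, 0, 0, 0], [0, 0, 0, 0], [0, 0, 0, 0]]]'|grep -E 'pos|cont|wid|grip'
```

```text
position: [0.4524, 0.385, 0.0556]
contact_force: [-1.7, -0.6, 4.1]
width: 0.0534
gripper_force: 26.4
position: [0.4524, 0.385, 0.0556]
contact_force: [-0.5, -0.8, 5.3]
width: 0.0532
gripper_force: 26.6
```

```bash
python3 -m handwheel '[[[0, 0, -0.003, 0], [0, 0, -0.01, 0], [0, 0, -0.025, 0], [0, 0, -0.03, 0], [0, 0, -0.025, 0]]]'|grep -E 'pos|wid'
python3 -m handwheel '[[[0.0124, 0.0325, 0, 0], [0.0124, 0.0325, 0, 0], [0.0124, 0.0325, 0, 0], [0.0124, 0.0325, 0, 0]]]'|grep pos
python3 -m handwheel '[[[0.0124, 0.0325, 0, 0], [0.0124, 0.0325, 0, 0], [0.0124, 0.0325, 0, 0], [0.0124, 0.0325, 0, 0], [0, 0, 0, 0]]]'|grep pos
python3 -m handwheel '[[[0, 0, 0.03, 0], [0, 0, 0.025, 0], [0, 0, 0.015, 0], [0, 0, 0.01, 0], [0, 0, 0, 0]]]'|grep -E 'pos'
python3 -m handwheel '[[[0, 0, 0, 0], [0, 0, 0, 0], [0, 0, 0, 0]]]'|grep -E 'pos|wid'
python3 -c "
from h import *
go([.552,.1252,.0496],np.pi/2)"
```

```text
position: [0.4525, 0.385, 0.1498]
width: 0.0534
position: [0.5022, 0.2538, 0.149]
position: [0.5543, 0.1193, 0.1488]
position: [0.55, 0.1249, 0.0664]
position: [0.5525, 0.1252, 0.0696]
width: 0.0537
pos [0.5525 0.1252 0.0696] close-dir -1.571 tilt [ 0.003  0.    -1.   ] j6 1.67 w 0.0537 F [ 0.3  0.5 -0.4] t 24.5
tool shift [-0.0006  0.      0.02  ] turn 0.0
```

```bash
python3 -m handwheel '[[[0, 0, 0.009, 0], [0, 0, 0.006, 0], [0, 0, 0.003, 0], [0, 0, 0, 0], [0, 0, 0, 0]]]'|grep -E 'pos|cont'
python3 -m handwheel '[[[0, 0, 0.001, 0], [0, 0, 0.001, 0], [0, 0, 0.0005, 0], [0, 0, 0, 0], [0, 0, 0, 0]]]'|grep -E 'pos|cont|wid'
```

```text
position: [0.5513, 0.1249, 0.0499]
contact_force: [0.8, -0.4, -0.2]
position: [0.5514, 0.1249, 0.0496]
contact_force: [-4.3, -0.9, 12.1]
width: 0.0533
```

```bash
python3 -m handwheel '[[[0, 0, 0, 0], [0, 0, 0, 0], [0, 0, 0, 0], [0, 0, 0, 0]]]' 0.075|grep -E 'wid|cont'
python3 -m handwheel '[[[0, 0, -0.01, 0], [0, 0, -0.02, 0], [0, 0, -0.03, 0], [0, 0, -0.025, 0], [0, 0, -0.01, 0]]]'|grep -E 'pos'
python3 -m handwheel '[[[-0.008, 0.0368, 0, 0], [-0.008, 0.0368, 0, 0], [-0.008, 0.0368, 0, 0], [-0.008, 0.0368, 0, 0]]]'|grep pos
python3 -m handwheel '[[[-0.008, 0.0368, 0, 0], [-0.008, 0.0368, 0, 0], [-0.008, 0.0368, 0, 0], [-0.008, 0.0368, 0, 0]]]'|grep pos
python3 -m handwheel '[[[-0.008, 0.0368, 0, 0], [-0.008, 0.0368, 0, 0], [-0.008, 0.0368, 0, 0], [-0.008, 0.0368, 0, 0]]]'|grep pos
python3 -m handwheel '[[[0, 0, 0, 0], [0, 0, 0, 0]]]'|grep pos
python3 -c "
from h import *
go([.455,-.316,.0285],np.pi/2)
d=grab('top','t4')
f=lambda a:cv2.resize(a,None,fx=5,fy=5,interpolation=cv2.INTER_CUBIC)
cv2.imwrite('pics/c7.png',f(d['img'][140:220,200:355,::-1]))"
```

```text
contact_force: [0.9, -0.2, 0.5]
width: 0.0749
position: [0.5536, 0.1252, 0.1468]
position: [0.5186, -0.0234, 0.1427]
position: [0.4864, -0.171, 0.1427]
position: [0.4544, -0.3182, 0.1426]
position: [0.4547, -0.3184, 0.1424]
pos [ 0.4547 -0.3184  0.1424] close-dir -1.575 tilt [-0.  0. -1.] j6 0.84 w 0.0752 F [-0.7  0.2 -0.1] t 27.2
tool shift [ 0.0004 -0.0024  0.1139] turn -0.004
```

View pics/c7.png

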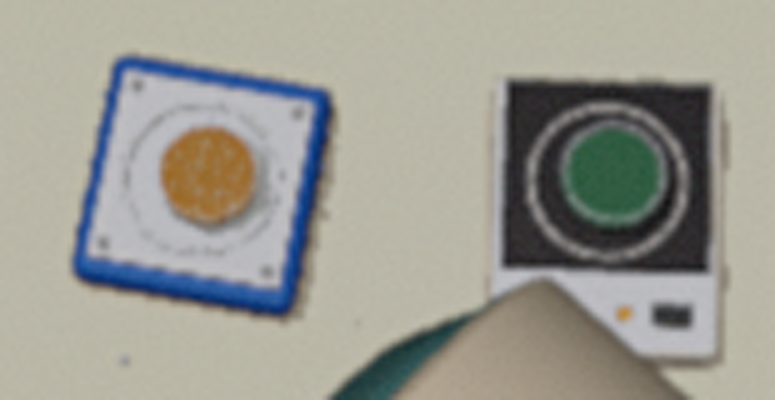

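Amber sits centred in the cold rim at crop (208,175), and green in the warming rim at (612,175). Back to red.

```bash
python3 -m handwheel '[[[0, -0.0024, 0.035, 0], [0, 0, 0.03, 0], [0, 0, 0.025, 0], [0, 0, 0.015, 0], [0, 0, 0, 0]]]'|grep -E 'pos|cont'
python3 -m handwheel '[[[0, 0, 0, 0], [0, 0, 0, 0]]]'|grep -E 'pos|cont'
```

```text
position: [0.4534, -0.3103, 0.0345]
contact_force: [-1.1, 0.6, -0.3]
position: [0.4563, -0.3138, 0.0388]
contact_force: [0.2, 0.4, 0.5]
```

```bash
python3 -m handwheel '[[[-0.001, 0.002, 0.006, 0], [0, 0, 0.0045, 0], [0, 0, 0, 0], [0, 0, 0, 0]]]'|grep -E 'pos|cont'
python3 -m handwheel '[[[0, 0, 0, 0], [0, 0, 0, 0], [0, 0, 0, 0], [0, 0, 0, 0], [0, 0, 0, 0]]]' 0.04 25|grep -E 'pos|cont|wid|grip'
python3 -m handwheel '[[[0, 0, 0, 0], [0, 0, 0, 0]]]'|grep -E 'pos|cont|wid|grip'
```

```text
position: [0.4543, -0.3163, 0.0274]
contact_force: [-0.3, 0.3, 0.6]
position: [0.4545, -0.3165, 0.0278]
contact_force: [-0.7, 0.7, 5.0]
width: 0.0539
gripper_force: 26.2
position: [0.4545, -0.3165, 0.0278]
contact_force: [-0.3, 0.8, 5.2]
width: 0.0536
gripper_force: 26.3
```

```bash
python3 -m handwheel '[[[0, 0, -0.003, 0], [0, 0, -0.012, 0], [0, 0, -0.035, 0], [0, 0, -0.035, 0], [0, 0, -0.03, 0]]]'|grep -E 'pos|wid'
python3 -m handwheel '[[[0, -0.037, 0, 0], [0, -0.037, 0, 0], [0, -0.037, 0, 0], [0, -0.037, 0, 0], [0, -0.037, 0, 0]]]'|grep pos
python3 -m handwheel '[[[0, -0.037, 0, 0], [0, -0.037, 0, 0], [0, -0.037, 0, 0], [0, -0.037, 0, 0], [0, -0.037, 0, 0]]]'|grep pos
python3 -m handwheel '[[[0, -0.037, 0, 0], [0, -0.037, 0, 0], [0, -0.037, 0, 0], [0, -0.037, 0, 0], [0, -0.037, 0, 0]]]'|grep pos
python3 -m handwheel '[[[0, -0.037, 0, 0], [0, -0.037, 0, 0], [0, -0.037, 0, 0], [0, -0.034, 0, 0], [0, 0, 0, 0]]]'|grep pos
python3 -m handwheel '[[[0, 0, 0, 0], [0, 0, 0, 0]]]'|grep -E 'pos|wid'
python3 -c "
from h import *
go([.4552,.3851,.0548],np.pi/2)"
```

```text
position: [0.4544, -0.3162, 0.1437]
width: 0.0534
position: [0.4539, -0.1297, 0.1422]
position: [0.4539, 0.0555, 0.1422]
position: [0.4539, 0.2406, 0.1421]
position: [0.4547, 0.3901, 0.1419]
position: [0.4539, 0.3832, 0.1416]
width: 0.0535
pos [0.4539 0.3832 0.1416] close-dir -1.57 tilt [-0.001 -0.002 -1.   ] j6 2.15 w 0.0535 F [-0.5  0.   0. ] t 31.0
tool shift [ 0.0014 -0.0021  0.0868] turn 0.001
```

```bash
python3 -m handwheel '[[[0.001, -0.002, 0.03, 0], [0, 0, 0.025, 0], [0, 0, 0.013, 0], [0, 0, 0, 0], [0, 0, 0, 0]]]'|grep -E 'pos'
python3 -m handwheel '[[[0, 0, 0.007, 0], [0, 0, 0.005, 0], [0, 0, 0, 0], [0, 0, 0, 0]]]'|grep -E 'pos|cont'
python3 -c "
from h import *
go([.4552,.3851,.0548],np.pi/2)"
```

```text
position: [0.4553, 0.3841, 0.0738]
position: [0.4556, 0.3856, 0.0625]
contact_force: [-0.4, -0.6, -1.0]
pos [0.4556 0.3856 0.0625] close-dir -1.571 tilt [ 0.  0. -1.] j6 2.16 w 0.0538 F [-0.4 -0.6 -1. ] t 31.8
tool shift [-0.0004  0.0005  0.0077] turn -0.0
```

```bash
python3 -m handwheel '[[[0, 0, 0.004, 0], [0, 0, 0.002, 0], [0, 0, 0.001, 0], [0, 0, 0, 0], [0, 0, 0, 0]]]'|grep -E 'pos|cont'
python3 -m handwheel '[[[0, 0, 0.001, 0], [0, 0, 0.001, 0], [0, 0, 0, 0], [0, 0, 0, 0]]]'|grep -E 'pos|cont|wid'
```

```text
position: [0.4555, 0.3858, 0.0552]
contact_force: [-0.7, -0.8, -0.9]
position: [0.4557, 0.3859, 0.0548]
contact_force: [-1.9, -0.9, 9.0]
width: 0.0534
```

```bash
python3 -m handwheel '[[[0, 0, 0, 0], [0, 0, 0, 0], [0, 0, 0, 0], [0, 0, 0, 0]]]' 0.075|grep -E 'wid|cont'
python3 -m handwheel '[[[0, 0, -0.01, 0], [0, 0, -0.02, 0], [0, 0, -0.03, 0], [0, 0, -0.025, 0], [0, 0, -0.01, 0]]]'|grep -E 'pos'
python3 -m handwheel '[[[-0.0007, 0.0378, 0, 0], [-0.0007, 0.0378, 0, 0], [-0.0007, 0.0378, 0, 0], [-0.0007, 0.0378, 0, 0], [-0.0007, 0.0378, 0, 0]]]' 0.058|grep pos
python3 -m handwheel '[[[-0.0007, 0.0378, 0, 0], [-0.0007, 0.0378, 0, 0], [-0.0007, 0.0378, 0, 0], [-0.0007, 0.0378, 0, 0], [-0.0007, 0.0378, 0, 0]]]'|grep pos
python3 -m handwheel '[[[-0.0007, 0.0378, 0, 0], [-0.0007, 0.0378, 0, 0], [-0.0007, 0.0378, 0, 0], [-0.0007, 0.0378, 0, 0], [-0.0007, 0.0378, 0, 0]]]'|grep pos
python3 -m handwheel '[[[-0.0007, 0.0378, 0, 0], [-0.0007, 0.0378, 0, 0], [-0.0007, 0.0378, 0, 0], [-0.0007, 0.0378, 0, 0], [-0.0007, 0.0378, 0, 0]]]'|grep pos
python3 -m handwheel '[[[-0.0007, 0.0378, 0, 0], [0, 0, 0, 0], [0, 0, 0, 0]]]'|grep -E 'pos|wid'
python3 -c "
from h import *
go([.4405,-.407,.030],np.pi/2)
d=grab('top','t5')
f=lambda a:cv2.resize(a,None,fx=5,fy=5,interpolation=cv2.INTER_CUBIC)
cv2.imwrite('pics/c8.png',f(d['img'][170:260,90:190,::-1]))"
```

```text
contact_force: [0.4, -0.7, 0.0]
width: 0.0749
position: [0.4573, 0.387, 0.1525]
position: [0.4513, 0.1952, 0.148]
position: [0.4478, 0.0061, 0.1482]
position: [0.4442, -0.183, 0.1482]
position: [0.4407, -0.3719, 0.148]
position: [0.4401, -0.41, 0.1475]
width: 0.0582
pos [ 0.4401 -0.41    0.1475] close-dir -1.574 tilt [-0.001  0.001 -1.   ] j6 0.71 w 0.0582 F [ 0.  -0.   0.1] t 35.2
tool shift [ 0.0004 -0.0029  0.1175] turn -0.003
```

View pics/c8.png

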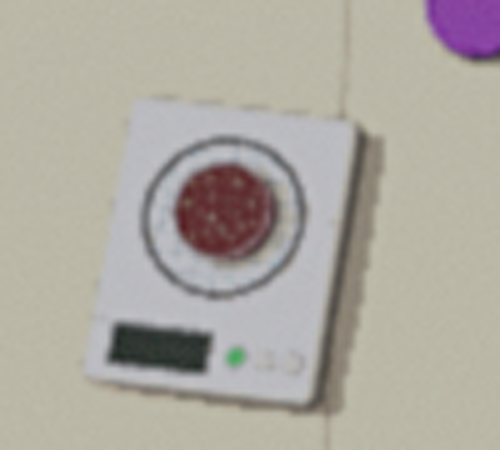

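Red sits in the stage rim at crop (222,212), with the rim centre at (224,217). Now the small dish.

```bash
python3 -m handwheel '[[[0, -0.003, 0.035, 0], [0, 0, 0.03, 0], [0, 0, 0.025, 0], [0, 0, 0.015, 0], [0, 0, 0, 0]]]'|grep -E 'pos|cont'
python3 -m handwheel '[[[0, 0, 0, 0], [0, 0, 0, 0], [0, 0, 0, 0]]]'|grep -E 'pos|cont'
```

```text
position: [0.4387, -0.4008, 0.0398]
contact_force: [-0.3, 1.3, -1.1]
position: [0.4416, -0.4054, 0.045]
contact_force: [0.9, -0.2, 0.1]
```

```bash
python3 -m handwheel '[[[-0.001, 0.0015, 0.007, 0], [0, 0, 0.005, 0], [0, 0, 0.002, 0], [0, 0, 0, 0], [0, 0, 0, 0]]]'|grep -E 'pos|cont'
python3 -m handwheel '[[[0, 0, 0, 0], [0, 0, 0, 0], [0, 0, 0, 0], [0, 0, 0, 0], [0, 0, 0, 0]]]' 0.02 25|grep -E 'pos|cont|wid|grip'
python3 -m handwheel '[[[0, 0, 0, 0], [0, 0, 0, 0]]]'|grep -E 'pos|cont|wid|grip'
```

```text
position: [0.4395, -0.4065, 0.029]
contact_force: [0.0, -0.1, 0.4]
position: [0.4398, -0.4068, 0.0296]
contact_force: [-0.2, 1.0, 2.6]
width: 0.0336
gripper_force: 24.9
position: [0.4398, -0.4067, 0.0296]
contact_force: [-0.5, -0.4, 3.5]
width: 0.0331
gripper_force: 25.0
```

```bash
python3 -m handwheel '[[[0, 0, -0.003, 0], [0, 0, -0.012, 0], [0, 0, -0.035, 0], [0, 0, -0.035, 0], [0, 0, -0.03, 0]]]'|grep -E 'pos|wid'
python3 -m handwheel '[[[0.0122, -0.0364, 0, 0], [0.0122, -0.0364, 0, 0], [0.0122, -0.0364, 0, 0], [0.0122, -0.0364, 0, 0], [0.0122, -0.0364, 0, 0]]]'|grep pos
python3 -m handwheel '[[[0.0122, -0.0364, 0, 0], [0.0122, -0.0364, 0, 0], [0.0122, -0.0364, 0, 0], [0.0122, -0.0364, 0, 0], [0, 0, 0, 0]]]'|grep pos
python3 -m handwheel '[[[0, 0, 0.025, 0], [0, 0, 0.02, 0], [0, 0, 0.01, 0], [0, 0, 0, 0], [0, 0, 0, 0]]]'|grep pos
python3 -m handwheel '[[[0, 0, 0, 0], [0, 0, 0, 0]]]'|grep -E 'pos|wid'
python3 -c "
from h import *
go([.550,-.079,.0686],np.pi/2)"
```

```text
position: [0.4396, -0.4064, 0.1458]
width: 0.0332
position: [0.5007, -0.2229, 0.1443]
position: [0.5509, -0.0726, 0.1442]
position: [0.5492, -0.0793, 0.089]
position: [0.5504, -0.0796, 0.0905]
width: 0.033
pos [ 0.5504 -0.0796  0.0905] close-dir -1.572 tilt [ 0.002 -0.001 -1.   ] j6 1.3 w 0.033 F [ 0.7 -0.6 -0.1] t 38.7
tool shift [-0.0005 -0.0006  0.0219] turn -0.001
```

```bash
python3 -m handwheel '[[[0, 0, 0.009, 0], [0, 0, 0.007, 0], [0, 0, 0.003, 0], [0, 0, 0, 0], [0, 0, 0, 0]]]'|grep -E 'pos|cont'
python3 -m handwheel '[[[0, 0, 0.001, 0], [0, 0, 0.001, 0], [0, 0, 0, 0], [0, 0, 0, 0]]]'|grep -E 'pos|cont|wid'
```

```text
position: [0.5493, -0.0789, 0.0699]
contact_force: [-0.3, -0.2, 0.1]
position: [0.5498, -0.079, 0.0687]
contact_force: [0.4, 0.2, 1.6]
width: 0.033
```

```bash
python3 -m handwheel '[[[0, 0, 0.0007, 0], [0, 0, 0, 0], [0, 0, 0, 0]]]'|grep -E 'pos|cont|wid'
python3 -m handwheel '[[[0, 0, 0, 0], [0, 0, 0, 0], [0, 0, 0, 0], [0, 0, 0, 0]]]' 0.055|grep -E 'wid|cont'
python3 -m handwheel '[[[0, 0, -0.005, 0], [0, 0, -0.02, 0], [0, 0, -0.03, 0], [0, 0, -0.03, 0], [0, 0, -0.01, 0]]]'|grep -E 'pos'
python3 -m handwheel '[[[-0.01, 0.03, -0.005, 0], [-0.01, 0.035, 0, 0], [-0.01, 0.035, 0, 0], [-0.01, 0.035, 0, 0], [-0.01, 0.035, 0, 0]]]'|grep pos
python3 -m handwheel '[[[-0.01, 0.03, -0.005, 0], [-0.01, 0.035, 0, 0], [-0.01, 0.035, 0, 0], [0, 0, 0, 0], [0, 0, 0, 0]]]'|grep pos
python3 -c "
from h import *
d=grab('top','t6');e=grab('side','s7')
f=lambda a,k:cv2.resize(a,None,fx=k,fy=k,interpolation=cv2.INTER_CUBIC)
cv2.imwrite('pics/c9.png',np.vstack([f(d['img'][140:275,95:355,::-1],3)[:,:780],np.hstack([f(e['img'][180:240,260:390,::-1],3),f(d['img'][150:210,285:415,::-1],3)])]))"
```

```text
position: [0.5498, -0.079, 0.0686]
contact_force: [-1.5, 0.9, 6.9]
width: 0.0331
contact_force: [-0.5, -0.0, -0.1]
width: 0.0548
position: [0.5518, -0.0795, 0.167]
position: [0.4987, -0.2502, 0.1675]
position: [0.4686, -0.3506, 0.1721]
```

View pics/c9.png

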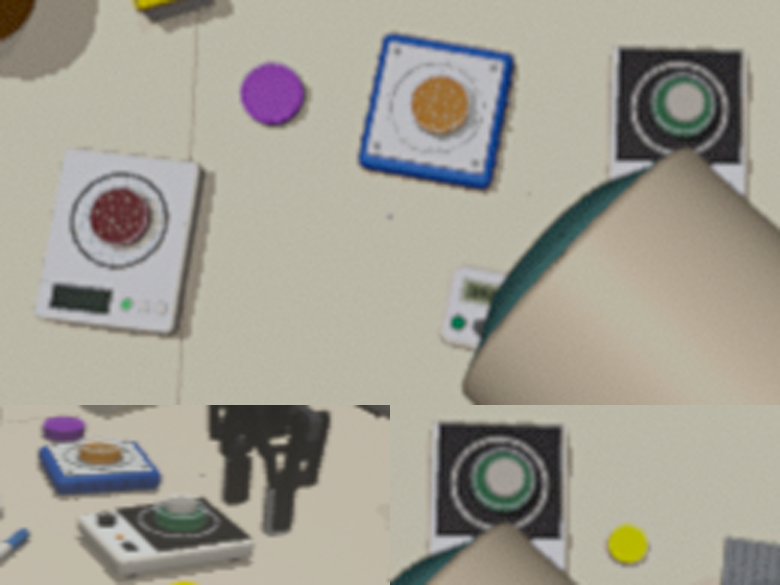

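The picture shows red on the stage (120,215), amber on the cold block (440,103), and green on the warming plate with the small dish centred on its lid (684,100). The bystanders in view haven't moved and the gripper is clear, so I hand in.

```bash
python3 -c "
from rig import ticket
print(ticket.sign_off())"
```

```text
the job is handed in; nothing more can be done
None
```

The job is done and handed in at about 41 s: red is on the counting stage, amber on the cold block, and green on the warming plate with the small white dish inside its lid rim. One grip on amber caught only its lid rim; I opened and regrasped it before lifting.

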